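# Close up the thermometer carrying case

## Task

Close the open carrying case for transport: fold its upright orange-framed clear retaining flap flat down over the instruments first, then swing the black lid shut over it and press it down until both orange front catches snap over the lid. Do all of it by pushing with the fingertips or the outside of the fingers: do not grip or lift anything. Leave the case standing where it is with the instruments in their pockets, and do not disturb the things around it.

Things in the scene. Friction and masses are not known exactly. Their poses are not given: they have to be found in the camera images.
- case: black case, loose but heavy (2 to 3.5 kg), 168 x 172 mm, rim 60 mm above the bench, walls 4 mm. Origin at the centre of its underside, z up, x along its hinges and roughly ahead of the robot (yaw -0.05 to 0.3). Lid hinged on its +y wall (robot's left), flap just inside its -y wall. A carrying handle is folded flat outside the -y wall. Foam insert inside, 34 mm high
- flap (a joint): angle of the retaining flap, rad: 0 = folded flat over the instruments (at its stop), about 1.57 = upright, 1.75 = leaning out at its other stop. Stiff hinge (0.10 N m): stays where it is left; moved by 1 to 2 N at its free edge. While the flap stands up, the lid strikes its top and cannot shut
- flap_hinge (a point): middle of the flap's hinge axis, which runs along the case's x at y = -74 mm, z = 50 mm in the case frame
- flap_push (a point): point on the flap's outer face, mid-length, 115 mm from its hinge axis, 3 mm off the plane through the axis. The flap: clear sheet in an orange frame, 140 mm along the hinge, 136 mm wide, 3 mm thick, 44 mm wide tab out to 146 mm from the hinge, 7 mm foam strips inside. Outer face looks to -y of the case when upright; folded it looks up at z = 53 mm, 7 mm below the rim, inside the walls
- lid (a joint): angle of the lid, rad: 0 = fully shut, 1.57 = standing upright, 1.95 = leaning out at its stop. Stiff hinge (0.38 N m): stays where it is left; moved by 2 to 5 N near its free edge. From about 0.09 rad down it rests on the two catches and needs about 5 to 15 N near its free edge to snap home
- lid_hinge (a point): middle of the lid's hinge axis, which runs along the case's x at y = +86 mm, z = 62 mm in the case frame
- lid_push (a point): point on the lid's outer face, mid-length, 145 mm from its hinge axis, 14 mm off the plane through the axis. The lid is 168 mm long, 172 mm wide from hinge to free edge, 14 mm thick, black outside, grey foam inside; the outer face looks to +y of the case when the lid is upright and up when shut, then at z = 76 mm
- catch_near (a joint): orange sprung catch outside the -y wall at x = -66 mm of the case (out to y = -103 mm, 88 mm high): 0 = at rest (before, and again once it has snapped over the lid's steel strike), about 0.07 rad while the lid's strike pushes it outward
- catch_far (a joint): the same catch at x = +66 mm of the case
- flap_face: the flap's clear sheet, orange frame and tab (its outer side); origin on the flap's hinge axis
- flap_pad: the grey foam strips on the flap's inner side; origin on the flap's hinge axis
- lid_shell: the lid's black shell (its outer side); origin on the lid's hinge axis
- lid_pad: the foam and the rubber seal on the lid's inner side; origin on the lid's hinge axis
- meter: white hand-held thermometer, 144 x 66 x 28 mm, lying loose in the largest pocket; origin under its centre
- forceps: steel forceps, 149 x 22 x 10 mm, lying loose in the middle pocket; origin under its centre
- screwdriver: small screwdriver with yellow handle, 149 x 17 x 17 mm, lying loose in the pocket next to the lid hinge; origin under its centre
- wash_bottle: white wash bottle with red spout, 103 x 70 x 209 mm, standing to the right of the case; origin under its centre
- beaker: 250 ml beaker, 75 mm across, 94 mm high, to the right of the case; origin under its centre
- tube_rack: orange tube rack, 150 x 62 x 86 mm, on the bench to the left; origin under its centre
- reagent_bottle: white square bottle, 62 x 62 x 142 mm, on the bench to the left; origin under its centre

How it is judged (in metres and radians):
On the way, in this order (a step that is already met when the one before it is completed fails the run):
1. the retaining flap is folded flat (within 0.06 rad) while the lid still stands open (over 1 rad) (value of joint flap below 0.06 rad and value of joint lid above 1 rad), for 0.2 s.
2. the lid is shut over the flat flap and both catches have snapped over it (value of joint flap below 0.06 rad and value of joint lid below 0.018 rad and value of joint each of catch_near, catch_far below 0.03 rad), for 0.2 s.
At the end, for the whole second after the job is handed in: the flap lies flat (within 0.06 rad) under the shut lid (within 0.018 rad), both catches have snapped back over the lid (within 0.03 rad), the case stands level within 30 mm of where it was, and the instruments lie in their pockets (all of step 2 and distance of case from where it was at the start of the episode below 0.03 m and angle between case's own z axis and vertical below 0.05 rad and linear speed of case below 0.02 m/s and z of meter in the frame of case below 0.025 m and z of forceps in the frame of case below 0.036 m and z of screwdriver in the frame of case below 0.03 m); the robot touches nothing.
It fails at once if the case is lifted (10 mm), tipped or pushed more than 30 mm away (height (world z) of case above 0.01 m or angle between case's own z axis and vertical above 0.12 rad or distance of case from where it was at the start of the episode above 0.03 m).
It fails at once if the flap is gripped (fingers press on its outer and inner side at once) (contact force between the fingers and flap_face above 1 N and contact force between the fingers and flap_pad above 1 N).
It fails at once if the lid is gripped (fingers press on its outer and inner side at once) (contact force between the fingers and lid_shell above 1 N and contact force between the fingers and lid_pad above 1 N).
It fails at once if an instrument is lifted out of its pocket (z of meter in the frame of case above 0.035 m or z of forceps in the frame of case above 0.045 m or z of screwdriver in the frame of case above 0.04 m).
It fails at once if a thing standing beside the case is moved by more than 20 mm or tipped (distance of any of wash_bottle, beaker, tube_rack, reagent_bottle from where it was at the start of the episode above 0.02 m or angle between any of wash_bottle, beaker, tube_rack, reagent_bottle's own z axis and vertical above 0.3 rad).
It also fails if it takes over 58 s, if anything falls off the work surface, if the arm or the gripper's body presses on something with over 40 N, if the wrist force passes 120 N, or if a joint passes its speed limit or range.

## Robot

A 6-joint arm with a two-finger parallel gripper is mounted at the origin on a cart in front of the work surface, level with it; the furniture and walls round the work are solid. World frame = base frame: x ahead of the robot, y to its left, z up, the work surface at z = 0. Lengths are in m, angles in degrees, forces in N, time in s.
With the tool pointing down it reaches from about 0.4 to 0.825 m from the base axis. Payload 7 kg.
Tool frame: the origin (TCP) lies between the finger pads; the fingertips stand 14 mm ahead of it and the grasp point (between the pads) lies 5 mm behind it; z points along the fingers, y is the line along which they close (so a half turn about z gives the same grasp; the last joint's range is limited). The gripper opens to 88 mm and grips with 3 to 60 N. Pads are 19 mm wide; open, the fingers measure 130 mm over their backs; the gripper's body (78 mm by 193 mm) begins 47 mm behind the grasp point.
Start: joints at [-60.269, 20.546, 0.682, 0, -70.136, -16.507], TCP at [0.154, -0.657, 0.241] pointing down, gripper open.
Joint ranges: [-176.03, 176.03], [-82.01, 121.73], [-58.28, 71.71], [-173.87, 95.51], [-174.79, -0.11], [-173.66, 173.66]. Speed limits (degrees/s): [136.94, 136.94, 172.46, 180, 180, 180].

## Interface

Orientations are given as [roll, pitch, yaw] about the fixed x, y, z axes, in that order (R = Rz(yaw) Ry(pitch) Rx(roll)).
In Python, from plant import status, cams, job gives the robot as it stands. The module is installed in compiled form; this text tells all that it offers.
- The arm moves only by the tool step_arm, never from a script. Its arguments are lists of equal length, an entry for each row: "xyz": the shift along the tool's x, y, z each as a share of 20 cm, from -1 to 1, a list of three; "yaw": the turn about the tool's z as a share of 360 degrees, from -1 to 1; "claw": the closure, from -1 (fully open) to 1 (shut). A call has 1 to 20 rows; each row is the pose to reach, as a shift and turn from the pose commanded when the call began, along the tool's axes at that moment, turning the shorter way round; what a row does not reach only later rows make up. A row lasts 1/12 s, in which the tool goes at most 41.7 mm and 7.16 degrees, less where a joint would pass 70% of its speed; a pose out of reach is approached as far as the arm can. A call with a number of a shift or a turn outside -1 to 1 is refused whole. A call with a gripper value outside its range is refused whole. The fingers move at their own pace and stop on an object; "grip_force" is the grip in N (left out, the last holds). Time passes only in rows, so rows that repeat a pose let the fingers close. It gives the time, the measured TCP pose, the force, the opening and the grip force at its end, in the units of the state.
- status.get_state(): the state, without advancing time (a new reading comes with each control period).
- cams.capture(name): name is "scene" or "top"; returns (picture, depth): 480x640x3 uint8, blue, green, red; 480x640 float32, m along the optical axis (not along the pixel's ray), 0 where there is no reading.
- cams.calibration(name): a dict with "mtx" (3x3 intrinsics, pixels), "D" ([k1, k2, p1, p2, k3] as OpenCV has them; the pictures are not rectified), "camera_from_world" (4x4, takes a point from world to camera coordinates). Camera axes: x right, y down, z forward; pixel columns grow to the right and rows downward; lengths in m; the calibration is good to about 2 mm. A picture is of the moment at which its call begins. calibration takes no time and is no camera call.
- job.close_job(): hands the job in; it is judged then, once.
The state is a dict: "time_s": time; "joints": joint angles; "qd": joint speeds; "joint_torque": joint torques, N m; "tcp_pos": TCP position; "eef_rot": TCP orientation; "contact_force": force on the tool from outside, world axes, zero at the start; "moment": the same for the moment, N m; "gripper_width": finger opening in m; "gripper_force": force on a finger pad.
Only numpy, scipy, OpenCV 4.12 (cv2) and the standard library are available. Lean on these libraries where they do the work, as an engineer would, in place of code of your own. Each camera call takes 0.05 s, during which the arm holds its last target. There are 200 camera calls.

## Working session

There is one attempt and no reset: what is moved stays moved. The work goes in short steps, Python scripts to look and compute and a tool call to move; the robot and the scene stay as the last step left them, time stands still between calls to the robot, and variables do not carry over. Pictures are saved under pics/ and viewed, at most 10 in all, crops included, and the job is handed in when it is done.

Besides the shell and the picture viewer there is one more tool, called after "Call:" as name(argument=value, ...), one argument or row to a line, values as JSON. step_arm: Moves the arm, as the interface text tells. Shift numbers are shares of 20 cm and turn numbers shares of 360 degrees, none past 1 either way. Its arguments: {"type":"object","properties":{"xyz":{"type":"array"},"yaw":{"type":"array"},"claw":{"type":"array"},"grip_force":{"type":"number"}},"required":["xyz","yaw","claw"]}

```bash
mkdir -p pics; python3 - <<'E'
from plant import status,cams
import cv2,numpy as np
print(status.get_state())
for n in("scene","top"):
    p,d=cams.capture(n);cv2.imwrite(f"pics/{n}0.png",p);np.save(f"pics/{n}0.npy",d)
    c=cams.calibration(n);print(n,c)
E
```

```text
{'time_s': 0.0, 'joints': array([-6.02694862e+01,  2.05907564e+01,  6.33898588e-01, -2.07777878e-02,
       -7.01324966e+01, -1.65066564e+01]), 'qd': array([ 0.08631792, -0.03358033,  0.02569706,  0.02466803,  0.03114512,
       -0.0490473 ]), 'joint_torque': array([ 7.72927215e-04, -5.82726574e+01,  2.93059230e+01,  6.99738085e+00,
        6.92600326e-03, -1.44515402e-04]), 'tcp_pos': array([ 0.15429018, -0.65666967,  0.23962918]), 'eef_rot': array([ 1.79908778e+02, -6.66314225e-03, -1.66783214e+02]), 'contact_force': array([ 0.54901066, -0.51716827,  0.41904959]), 'moment': array([-1.25433931e-02,  7.47318213e-05,  1.96531761e-02]), 'gripper_force': 0.0, 'gripper_width': 0.08749054815672994}
scene {'mtx': array([[499.28041649,   0.        , 314.99851302],
       [  0.        , 499.28041649, 234.5547148 ],
       [  0.        ,   0.        ,   1.        ]]), 'D': array([-0.12478348,  0.        ,  0.        ,  0.        ,  0.        ]), 'camera_from_world': array([[ 0.27157871, -0.96240017,  0.00556092, -0.02632213],
       [-0.49935988, -0.14584859, -0.85403039,  0.33117028],
       [ 0.82273004,  0.22915957, -0.5201934 ,  1.07578485],
       [ 0.        ,  0.        ,  0.        ,  1.        ]])}
top {'mtx': array([[480.43349568,   0.        , 324.38664831],
       [  0.        , 480.43349568, 234.86201533],
       [  0.        ,   0.        ,   1.        ]]), 'D': array([-0.09072537,  0.        ,  0.        ,  0.        ,  0.        ]), 'camera_from_world': array([[ 0.02355661, -0.99968963,  0.00810795,  0.11064781],
       [-0.98587291, -0.02457479, -0.16568247,  0.48720115],
       [ 0.16583029, -0.0040905 , -0.98614582,  1.45499549],
       [ 0.        ,  0.        ,  0.        ,  1.        ]])}
```

View pics/scene0.png

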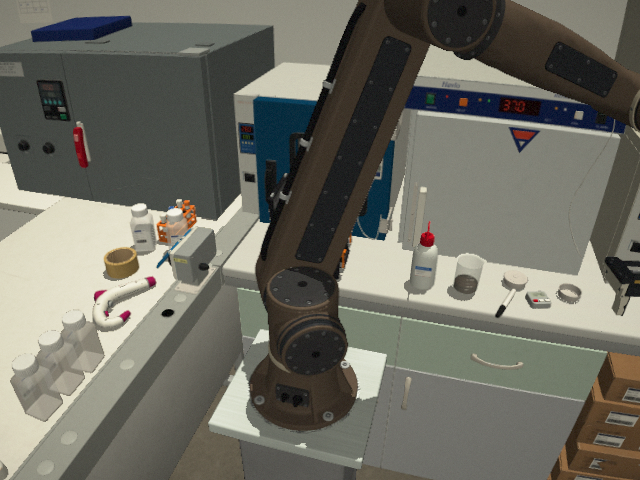

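View pics/top0.png

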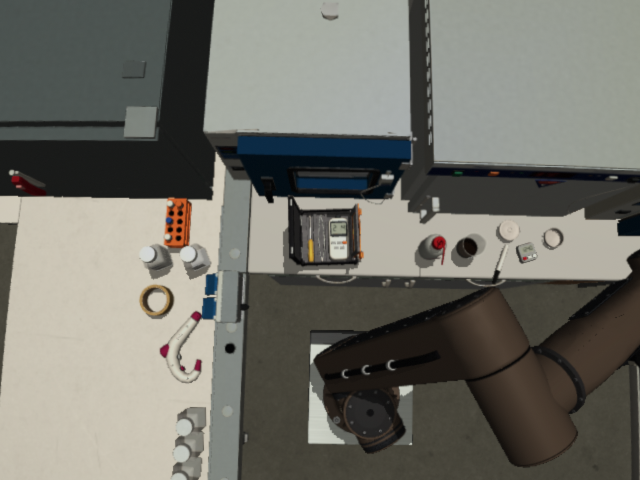

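The scene view shows the arm hiding the case. In the top view the case is at about px (325,235), with its lid edge at x≈292 and its flap at x≈358. The oven is right behind it. I'll zoom in.

```bash
cat > h.py <<'E'
import cv2,numpy as np
from plant import cams
def ray(n,uv,z):
    c=cams.calibration(n);T=c["camera_from_world"];R=T[:3,:3];o=-R.T@T[:3,3]
    q=cv2.undistortPoints(np.float64(uv).reshape(-1,1,2),c["mtx"],c["D"])[:,0]
    d=np.c_[q,np.ones(len(q))]@R
    return o+d*((z-o[2])/d[:,2])[:,None]
def cloud(n,dep):
    c=cams.calibration(n);T=c["camera_from_world"];R=T[:3,:3]
    v,u=np.mgrid[0:480,0:640]
    q=cv2.undistortPoints(np.c_[u.ravel(),v.ravel()].astype(float).reshape(-1,1,2),c["mtx"],c["D"])[:,0]
    P=np.c_[q,np.ones(len(q))]*dep.ravel()[:,None]
    return ((P-T[:3,3])@R).reshape(480,640,3)
E
python3 - <<'E'
from h import *
p=cv2.imread("pics/top0.png");d=np.load("pics/top0.npy")
c=p[185:285,270:400];cv2.imwrite("pics/topc.png",cv2.resize(c,None,fx=6,fy=6,interpolation=cv2.INTER_CUBIC)[:600,:780])
W=cloud("top",d)
for v in range(188,280,6): print(v,[tuple(np.round(W[v,u]*1000).astype(int)) for u in (284,293,300,325,350,355,360,364,372)])
E
```

```text
188 [(np.int64(609), np.int64(247), np.int64(126)), (np.int64(606), np.int64(219), np.int64(140)), (np.int64(613), np.int64(199), np.int64(114)), (np.int64(616), np.int64(124), np.int64(110)), (np.int64(619), np.int64(49), np.int64(106)), (np.int64(618), np.int64(34), np.int64(110)), (np.int64(618), np.int64(19), np.int64(111)), (np.int64(619), np.int64(7), np.int64(111)), (np.int64(603), np.int64(-11), np.int64(172))]
194 [(np.int64(609), np.int64(252), np.int64(52)), (np.int64(609), np.int64(224), np.int64(55)), (np.int64(610), np.int64(202), np.int64(54)), (np.int64(609), np.int64(124), np.int64(66)), (np.int64(608), np.int64(47), np.int64(78)), (np.int64(608), np.int64(31), np.int64(79)), (np.int64(609), np.int64(16), np.int64(75)), (np.int64(608), np.int64(4), np.int64(80)), (np.int64(610), np.int64(-22), np.int64(75))]
200 [(np.int64(602), np.int64(256), np.int64(1)), (np.int64(548), np.int64(212), np.int64(226)), (np.int64(603), np.int64(204), np.int64(3)), (np.int64(605), np.int64(123), np.int64(4)), (np.int64(608), np.int64(42), np.int64(-2)), (np.int64(609), np.int64(25), n
[... 4848 characters left out ...]
np.int64(372), np.int64(118), np.int64(1)), (np.int64(374), np.int64(38), np.int64(-2)), (np.int64(375), np.int64(23), np.int64(-3)), (np.int64(375), np.int64(7), np.int64(3)), (np.int64(375), np.int64(-5), np.int64(4)), (np.int64(376), np.int64(-31), np.int64(0))]
278 [(np.int64(380), np.int64(277), np.int64(-396)), (np.int64(379), np.int64(240), np.int64(-377)), (np.int64(379), np.int64(212), np.int64(-368)), (np.int64(380), np.int64(114), np.int64(-347)), (np.int64(380), np.int64(20), np.int64(-314)), (np.int64(369), np.int64(11), np.int64(-168)), (np.int64(379), np.int64(-17), np.int64(-298)), (np.int64(379), np.int64(-32), np.int64(-292)), (np.int64(380), np.int64(-62), np.int64(-288))]
```

View pics/topc.png

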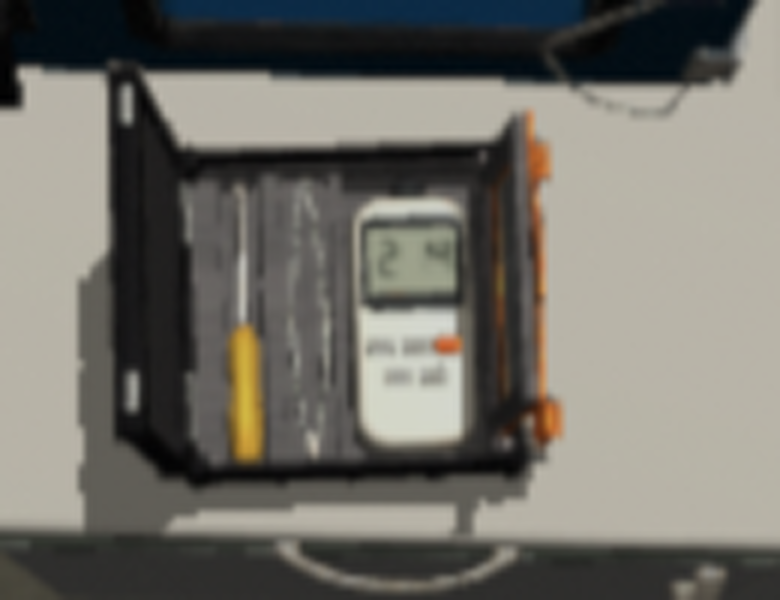

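The close-up shows the rim corners in crop pixels: near-left (190,478), near-right (522,470), far-left (185,155) and far-right (490,150). The lid leans left with its top edge at x≈115-130. The flap is upright at x≈520, and the catches are at (540,160) and (548,420).

```bash
cat >> h.py <<'E'
def share(target,yaw):
    "shares (tool axes) and turn from the present pose to a world TCP target and world yaw (deg)"
    from plant import status
    from scipy.spatial.transform import Rotation as Ro
    s=status.get_state();R=Ro.from_euler('xyz',s['eef_rot'],degrees=True).as_matrix()
    return np.round(R.T@(np.array(target)-s['tcp_pos'])/.2,3),round(-((yaw-s['eef_rot'][2]+180)%360-180)/360,4)
E
python3 - <<'E'
from h import *
p=cv2.imread("pics/top0.png");W=cloud("top",np.load("pics/top0.npy"))
# clean points: near/far walls outer corners on rim z=60
px=np.array([(190,478),(522,470),(185,155),(490,150)])/6+[269.6,184.6]
print(ray("top",px,.06).round(4))
X,Y,Z=[W[185:285,270:470,i] for i in range(3)]
# left rim / lid
m=(Z>.1)&(X<.6)&(Y>.15)&(X>.37);Q=np.c_[X[m],Y[m],Z[m]];
print("lid",Q.min(0),Q.max(0))
A=np.c_[Q[:,0],Q[:,2],np.ones(len(Q))];print("lid y=ax+bz+c",np.linalg.lstsq(A,Q[:,1],rcond=None)[0])
m=(Z>.09)&(X<.57)&(Y>0)&(Y<.06)&(X>.37);Q=np.c_[X[m],Y[m],Z[m]];
A=np.c_[Q[:,0],Q[:,2],np.ones(len(Q))];print("flap",Q.min(0),Q.max(0),np.linalg.lstsq(A,Q[:,1],rcond=None)[0])
hsv=cv2.cvtColor(p,cv2.COLOR_BGR2HSV)
m=cv2.inRange(hsv,(5,150,120),(18,255,255))
n,l,st,c=cv2.connectedComponentsWithStats(m[185:285,270:470])
for i in range(1,n):
    if st[i,4]>3: print(st[i],ray("top",[c[i]+[270,185]],.085).round(3))
m=(Z>.04)&(X<.57)&(Y<-.04)&(X>.37);print("bottle",np.c_[X[m],Y[m],Z[m]].min(0),np.c_[X[m],Y[m],Z[m]].max(0))
# case-wall mid lines
B=(Z>.045)&(Z<.075)&(X>.37)&(X<.59)&(Y>0)&(Y<.2)
print("rim",np.percentile(X[B],[1,99]),np.percentile(Y[B],[1,99]))
E
```

```text
[[0.3887 0.1906 0.06  ]
 [0.3969 0.0224 0.06  ]
 [0.5559 0.1985 0.06  ]
 [0.5625 0.041  0.06  ]]
lid [0.38884989 0.1626751  0.10090809] [0.59817787 0.28533094 0.24462031]
lid y=ax+bz+c [0.177204   0.07227883 0.11623145]
flap [0.41157709 0.00905926 0.09021908] [0.55418255 0.04439023 0.20107888] [ 0.06393204 -0.04203451  0.00685543]
[88 23  3  7 17] [[0.552 0.019 0.085]]
[73 57  4  2  5] [[0.456 0.062 0.085]]
[90 66  3  7 16] [[0.421 0.012 0.085]]
bottle [ 0.38629669 -0.33080782  0.04006528] [ 0.5696552  -0.13463859  0.36948671]
rim [0.39290345 0.56747517] [0.02104039 0.19962015]
```

Call:
step_arm(
  xyz=[
    [0, 0, -0.5],
    [0, 0, -0.5],
    [0, 0, -0.5],
    [-0.5, 0.5, -0.5],
    [-1, 1, -0.5],
    [-1, 1, -0.5],
    [-1, 1, -0.5],
    [-1, 1, -0.5],
    [-1, 1, -0.5],
    [-1, 1, -0.5],
    [-1, 1, -0.5],
    [-1, 1, -0.5],
  ],
  yaw=[0, 0, 0, 0, 0, 0, 0, 0, 0, 0, 0, 0],
  claw=[1, 1, 1, 1, 1, 1, 1, 1, 1, 1, 1, 1],
)

```text
time_s: 1.1
tcp_pos: [0.3042, -0.4152, 0.3409]
eef_rot: [-180.0, 0.0, -166.6]
contact_force: [-0.6, 1.2, -0.1]
gripper_width: 0.013
gripper_force: 0.0
```

Call:
step_arm(
  xyz=[
    [-1, 1, 0],
    [-1, 1, 0],
    [-1, 1, 0],
    [-1, 1, 0],
    [-1, 1, 0],
    [-1, 1, 0],
    [-1, 1, 0],
    [-1, 1, 0],
    [-1, 1, 0],
    [-1, 1, 0],
    [-1, 1, 0],
    [-1, 1, 0],
  ],
  yaw=[-0.22, -0.22, -0.22, -0.22, -0.22, -0.22, -0.22, -0.22, -0.22, -0.22, -0.22, -0.22],
  claw=[1, 1, 1, 1, 1, 1, 1, 1, 1, 1, 1, 1],
)

```text
time_s: 2.1
tcp_pos: [0.4523, -0.177, 0.3401]
eef_rot: [179.9, -0.0, -87.3]
contact_force: [0.2, -0.1, -0.1]
gripper_width: 0.0004
gripper_force: 0.0
```

```bash
python3 -c "
from h import *
print(share([.478,-.035,.33],-87))"
```

```text
(array([-0.703, -0.162,  0.05 ]), np.float64(-0.0008))
```

Call:
step_arm(
  xyz=[
    [-0.7, -0.16, 0],
    [-0.7, -0.16, 0],
    [-0.7, -0.16, 0],
    [-0.7, -0.16, 0],
    [-0.7, -0.16, 0],
    [-0.7, -0.16, 0],
    [-0.7, -0.16, 0.2],
    [-0.7, -0.16, 0.4],
    [-0.7, -0.16, 0.6],
    [-0.7, -0.16, 0.8],
    [-0.7, -0.16, 0.8],
    [-0.7, -0.16, 0.8],
    [-0.7, -0.16, 0.8],
  ],
  yaw=[0, 0, 0, 0, 0, 0, 0, 0, 0, 0, 0, 0, 0],
  claw=[1, 1, 1, 1, 1, 1, 1, 1, 1, 1, 1, 1, 1],
)

```text
time_s: 3.18
tcp_pos: [0.4797, -0.0357, 0.1827]
eef_rot: [-179.9, -0.0, -87.7]
contact_force: [0.7, 0.8, 0.8]
gripper_width: 0.0004
gripper_force: 0.0
```

```bash
python3 - <<'E'
from h import *
for n in("top","scene"):
    p,d=cams.capture(n);cv2.imwrite(f"pics/{n}1.png",p)
    c=p[185:285,270:400] if n=="top" else p[160:300,320:500]
    cv2.imwrite(f"pics/{n}1c.png",cv2.resize(c,None,fx=4,fy=4,interpolation=cv2.INTER_CUBIC))
# finger shaft/flap path in tool shares
import numpy as np
from plant import status
print(status.get_state()['tcp_pos'])
o=np.array([.478,.112]);ex=np.array([.9987,.05]);ey=np.array([-.05,.9987])
for r in (115,100):
  for a in (95,85,75,65,55,45,35,25,15,8,3,0):
    t=np.radians(a);y=-.074+r/1e3*np.cos(t)-.003*np.sin(t)-.0095*(a>5);z=.05+r/1e3*np.sin(t)+.003*np.cos(t)+.014
    w=np.r_[o+ey*y,z];print(r,a,w.round(3),share(w,-87)[0])
E
```

```text
[ 0.48012926 -0.03505028  0.18327758]
115 95 [0.483 0.016 0.178] [-0.253 -0.024  0.025]
115 85 [0.482 0.036 0.179] [-0.353 -0.023  0.023]
115 75 [0.481 0.055 0.176] [-0.452 -0.022  0.037]
115 65 [0.48  0.074 0.169] [-0.547 -0.021  0.069]
115 55 [0.479 0.092 0.16 ] [-0.635 -0.02   0.117]
115 45 [0.478 0.108 0.147] [-0.713 -0.019  0.18 ]
115 35 [0.478 0.121 0.132] [-0.78  -0.018  0.255]
115 25 [0.477 0.131 0.115] [-0.832 -0.018  0.34 ]
115 15 [0.477 0.139 0.097] [-0.869 -0.017  0.434]
115 8 [0.477 0.142 0.083] [-0.885 -0.016  0.502]
115 3 [0.476 0.153 0.073] [-0.938 -0.016  0.552]
115 0 [0.476 0.153 0.067] [-0.94  -0.016  0.582]
100 95 [0.483 0.017 0.163] [-0.259 -0.023  0.1  ]
100 85 [0.482 0.034 0.164] [-0.346 -0.023  0.097]
100 75 [0.481 0.052 0.161] [-0.432 -0.022  0.11 ]
100 65 [0.48  0.068 0.156] [-0.515 -0.021  0.137]
100 55 [0.479 0.083 0.148] [-0.592 -0.02   0.179]
100 45 [0.479 0.097 0.137] [-0.66  -0.02   0.233]
100 35 [0.478 0.109 0.124] [-0.718 -0.019  0.298]
100 25 [0.478 0.118 0.109] [-0.764 -0.018  0.372]
100 15 [0.477 0.124 0.093] [-0.796 -0.017  0.453]
100 8 [0.477 0.127 0.081] [-0.81  -0.017  0.512]
100 3 [0.477 0.138 0.072] [-0.863 -0.016  0.556]
100 0 [0.477 0.138 0.067] [-0.865 -0.016  0.582]
```

View pics/top1c.png

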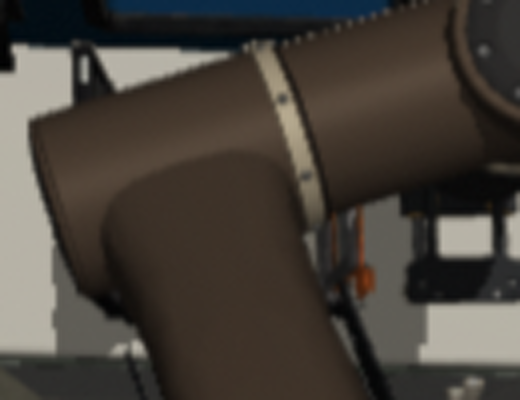

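The arm hides most of the case from above: its link spans crop px (40,120)-(460,100), and the gripper is at about (470,240). I'll check the link's height before going on.

```bash
python3 - <<'E'
from h import *
from plant import status
print(status.get_state()['joints'].round(1))
p,d=cams.capture("top");W=cloud("top",d)[185:285,270:400]
for v in range(5,100,15):print([tuple(int(a) for a in W[v,u]*1000) for u in range(5,130,15)])
E
```

```text
[ 19.3   4.8 -28.    0.  -57.  -17. ]
[(608, 275, 99), (608, 230, 103), (606, 184, 115), (608, 139, 114), (610, 93, 111), (609, 49, 119), (487, 45, 577), (485, 16, 588), (479, -9, 614)]
[(584, 284, 0), (532, 219, 230), (587, 187, -1), (453, 134, 581), (451, 105, 591), (452, 75, 592), (453, 45, 589), (453, 16, 593), (450, -10, 608)]
[(535, 281, 2), (419, 192, 590), (419, 163, 593), (419, 133, 596), (421, 104, 592), (422, 75, 590), (424, 45, 587), (426, 14, 580), (429, -16, 569)]
[(487, 280, -7), (389, 191, 593), (388, 162, 603), (386, 133, 619), (387, 104, 616), (395, 73, 574), (493, -7, 2), (449, -23, 265), (448, -61, 280)]
[(439, 278, -6), (362, 191, 577), (356, 160, 623), (355, 132, 638), (355, 104, 644), (443, 39, 3), (445, -8, 1), (407, -22, 279), (409, -62, 272)]
[(390, 275, 2), (391, 228, -2), (328, 159, 623), (325, 131, 656), (325, 104, 668), (326, 78, 664), (397, -8, 3), (398, -56, -2), (398, -102, 7)]
[(379, 323, -513), (379, 259, -493), (379, 196, -477), (297, 130, 677), (297, 104, 685), (297, 79, 688), (300, 51, 664), (379, -102, -373), (379, -159, -362)]
```

View pics/scene1.png

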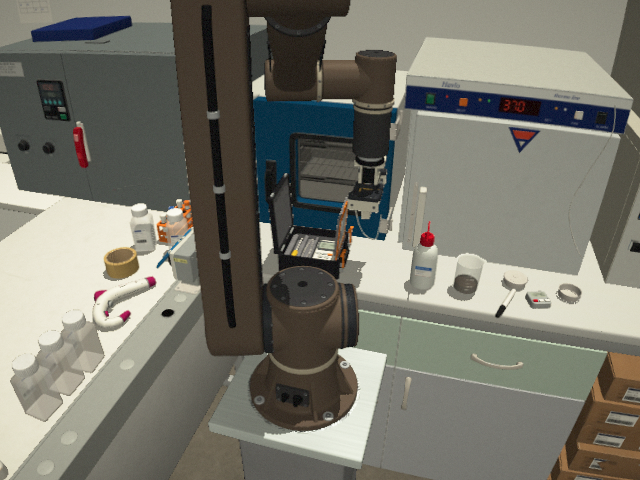

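The scene view shows the gripper at px (365,195), beside the upright flap at px (347,225), and the lid open at px (282,215). The arm links are well above the lid, so I'm folding the flap along its arc.

Call:
step_arm(
  xyz=[
    [-0.15, -0.02, 0.02],
    [-0.25, -0.02, 0.02],
    [-0.3, -0.02, 0.02],
    [-0.36, -0.02, 0.02],
    [-0.42, -0.02, 0.03],
    [-0.47, -0.02, 0.04],
    [-0.52, -0.02, 0.055],
    [-0.57, -0.02, 0.08],
    [-0.62, -0.02, 0.11],
    [-0.66, -0.02, 0.14],
    [-0.7, -0.02, 0.175],
    [-0.74, -0.02, 0.215],
    [-0.78, -0.02, 0.26],
    [-0.8, -0.02, 0.3],
  ],
  yaw=[0, 0, 0, 0, 0, 0, 0, 0, 0, 0, 0, 0, 0, 0],
  claw=[1, 1, 1, 1, 1, 1, 1, 1, 1, 1, 1, 1, 1, 1],
)

```text
time_s: 4.5
tcp_pos: [0.4754, 0.1259, 0.1193]
eef_rot: [180.0, -0.0, -87.6]
contact_force: [-0.7, -0.2, 0.5]
gripper_width: 0.0005
gripper_force: 0.3
```

Call:
step_arm(
  xyz=[
    [0, 0, 0.05],
    [0, 0, 0.1],
    [0, 0, 0.14],
    [0, 0, 0.18],
    [0, 0, 0.21],
    [0, 0, 0.23],
    [0, 0, 0.25],
    [0, 0, 0.26],
    [0, 0, 0.265],
    [0, 0, 0.27],
    [0, 0, 0.27],
  ],
  yaw=[0, 0, 0, 0, 0, 0, 0, 0, 0, 0, 0],
  claw=[1, 1, 1, 1, 1, 1, 1, 1, 1, 1, 1],
)

```text
time_s: 5.42
tcp_pos: [0.4756, 0.125, 0.0672]
eef_rot: [-180.0, -0.0, -87.6]
contact_force: [-3.0, -0.6, 5.4]
gripper_width: 0.0006
gripper_force: 2.6
```

Call:
step_arm(
  xyz=[
    [0, 0, 0.01],
    [0, 0, 0.02],
    [0, 0, 0.02],
    [0, 0, 0.02],
  ],
  yaw=[0, 0, 0, 0],
  claw=[1, 1, 1, 1],
)

```text
time_s: 5.75
tcp_pos: [0.4759, 0.125, 0.0662]
eef_rot: [-179.9, 0.0, -87.5]
contact_force: [-15.7, -2.0, 42.6]
gripper_width: 0.0004
gripper_force: 21.5
```

Flat at the stop (force rising sharply at z 0.066). Retreating up and looking once.

Call:
step_arm(
  xyz=[
    [0, 0, -0.1],
    [0, 0, -0.3],
    [0, 0, -0.5],
    [0, 0, -0.7],
    [0, 0, -0.9],
    [0, 0, -1],
    [0, 0, -1],
    [0, 0, -1],
  ],
  yaw=[0, 0, 0, 0, 0, 0, 0, 0],
  claw=[1, 1, 1, 1, 1, 1, 1, 1],
)

```text
time_s: 6.42
tcp_pos: [0.476, 0.1254, 0.2643]
eef_rot: [-179.8, 0.1, -87.6]
contact_force: [-0.0, 0.8, -0.9]
gripper_width: -0.0
gripper_force: 0.0
```

Call:
step_arm(
  xyz=[
    [0, 0, -0.2],
    [0, 0, -0.4],
    [0, 0, -0.4],
    [-0.2, 0, -0.4],
    [-0.4, 0, -0.4],
    [-0.6, 0, -0.4],
    [-0.8, 0, -0.4],
    [-0.9, 0, -0.4],
    [-0.9, 0, -0.4],
    [-0.9, 0, -0.4],
  ],
  yaw=[0, 0, 0, 0, 0, 0, 0, 0, 0, 0],
  claw=[1, 1, 1, 1, 1, 1, 1, 1, 1, 1],
)

```text
time_s: 7.25
tcp_pos: [0.4674, 0.3057, 0.3407]
eef_rot: [179.9, -0.1, -87.5]
contact_force: [-0.3, 0.0, -0.1]
gripper_width: 0.0003
gripper_force: 0.0
```

```bash
python3 - <<'E'
from h import *
from plant import status
s=status.get_state();print(s['joints'].round(1),s['tcp_pos'])
for n in("top","scene"):
    p,d=cams.capture(n);cv2.imwrite(f"pics/{n}2.png",p);np.save(f"pics/{n}2.npy",d)
a=cv2.resize(cv2.imread("pics/top2.png")[185:285,270:400],None,fx=4,fy=4);b=cv2.resize(cv2.imread("pics/scene2.png")[140:300,230:430],(500,400))
cv2.imwrite("pics/m2.png",cv2.resize(np.hstack([a[:,:520],b]),None,fx=.78,fy=.78))
E
```

```text
[ 53.3   6.8  -4.6  -0.  -78.8 -50.7] [0.46739877 0.30569636 0.34070381]
```

View pics/m2.png

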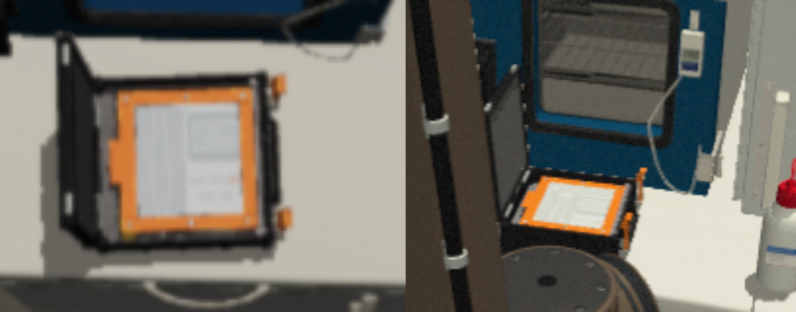

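Left half: the orange flap lies flat in the case. Right half: the lid still stands open, with its free edge at (515,70). Next I'll work out the lid arc.

```bash
python3 - <<'E'
from h import *
W=cloud("top",np.load("pics/top2.npy"))[185:285,270:400].reshape(-1,3)
b=W[(W[:,2]>.2)&(W[:,0]<.59)&(W[:,0]>.37)&(W[:,1]<.26)];print("lid top",b.mean(0),b.max(0),b.min(0))
o=np.array([.478,.112]);ey=np.array([-.05,.9987])
for a in (97,90,80,70,60,50,40,30,20,12,6,0):
    t=np.radians(a);y=.086-.145*np.cos(t)+.014*np.sin(t)+.0095*(a>5);z=.062+.145*np.sin(t)+.014*np.cos(t)+.014
    w=np.r_[o+ey*y,z];print(a,w.round(3),share(w,-87)[0])
E
```

```text
lid top [0.47429902 0.21449186 0.2328329 ] [0.56073162 0.22564735 0.24687827] [0.38906416 0.20144471 0.20467872]
97 [0.472 0.239 0.218] [ 0.327 -0.006  0.618]
90 [0.473 0.221 0.221] [ 0.415 -0.007  0.604]
80 [0.474 0.196 0.221] [ 0.542 -0.008  0.603]
70 [0.475 0.171 0.217] [ 0.667 -0.009  0.624]
60 [0.476 0.147 0.209] [ 0.786 -0.01   0.667]
50 [0.477 0.125 0.196] [ 0.897 -0.011  0.729]
40 [0.478 0.105 0.18 ] [ 0.995 -0.012  0.81 ]
30 [0.479 0.089 0.161] [ 1.077 -0.012  0.907]
20 [0.48  0.076 0.139] [ 1.141 -0.013  1.016]
12 [0.48  0.069 0.12 ] [ 1.179 -0.014  1.111]
6 [0.48  0.065 0.105] [ 1.198 -0.014  1.185]
0 [0.481 0.053 0.09 ] [ 1.256 -0.014  1.26 ]
```

Call:
step_arm(
  xyz=[
    [0.12, 0, 0.2],
    [0.12, 0, 0.4],
    [0.12, 0, 0.61],
    [0.12, 0, 0.61],
    [0.12, 0, 0.61],
    [0.25, 0, 0.61],
    [0.32, 0, 0.61],
    [0.37, 0, 0.61],
    [0.42, -0.01, 0.605],
    [0.47, -0.01, 0.605],
    [0.52, -0.01, 0.605],
    [0.57, -0.01, 0.605],
    [0.62, -0.01, 0.615],
    [0.67, -0.01, 0.625],
    [0.72, -0.01, 0.64],
    [0.77, -0.01, 0.66],
    [0.82, -0.01, 0.685],
    [0.86, -0.01, 0.705],
    [0.9, -0.01, 0.73],
  ],
  yaw=[0, 0, 0, 0, 0, 0, 0, 0, 0, 0, 0, 0, 0, 0, 0, 0, 0, 0, 0],
  claw=[1, 1, 1, 1, 1, 1, 1, 1, 1, 1, 1, 1, 1, 1, 1, 1, 1, 1, 1],
)

```text
time_s: 8.93
tcp_pos: [0.4774, 0.1241, 0.1959]
eef_rot: [180.0, -0.0, -87.6]
contact_force: [1.2, 2.9, -0.2]
gripper_width: 0.0003
gripper_force: 0.9
```

Call:
step_arm(
  xyz=[
    [0.05, 0, 0.035],
    [0.1, 0, 0.08],
    [0.14, 0, 0.125],
    [0.18, 0, 0.175],
    [0.21, 0, 0.225],
    [0.24, 0, 0.28],
    [0.26, 0, 0.33],
    [0.28, 0, 0.375],
    [0.29, 0, 0.41],
    [0.3, 0, 0.44],
    [0.3, 0, 0.45],
    [0.3, 0, 0.45],
  ],
  yaw=[0, 0, 0, 0, 0, 0, 0, 0, 0, 0, 0, 0],
  claw=[1, 1, 1, 1, 1, 1, 1, 1, 1, 1, 1, 1],
)

```text
time_s: 9.93
tcp_pos: [0.4796, 0.0649, 0.1058]
eef_rot: [179.9, -0.0, -87.6]
contact_force: [0.2, -0.7, -0.5]
gripper_width: 0.0005
gripper_force: 0.0
```

Call:
step_arm(
  xyz=[
    [0.06, 0, 0],
    [0.06, 0, 0.02],
    [0.06, 0, 0.03],
    [0.06, 0, 0.04],
    [0.06, 0, 0.05],
    [0.06, 0, 0.06],
    [0.06, 0, 0.07],
    [0.06, 0, 0.075],
    [0.06, 0, 0.08],
    [0.06, 0, 0.08],
  ],
  yaw=[0, 0, 0, 0, 0, 0, 0, 0, 0, 0],
  claw=[1, 1, 1, 1, 1, 1, 1, 1, 1, 1],
)

```text
time_s: 10.77
tcp_pos: [0.4805, 0.0534, 0.0903]
eef_rot: [180.0, 0.0, -87.6]
contact_force: [0.2, -0.3, -0.3]
gripper_width: 0.0005
gripper_force: 0.0
```

Call:
step_arm(
  xyz=[
    [0, 0, 0.005],
    [0, 0, 0.01],
    [0, 0, 0.015],
    [0, 0, 0.02],
    [0, 0, 0.02],
    [0, 0, 0.02],
  ],
  yaw=[0, 0, 0, 0, 0, 0],
  claw=[1, 1, 1, 1, 1, 1],
)

```text
time_s: 11.27
tcp_pos: [0.4808, 0.0534, 0.0895]
eef_rot: [-179.9, -0.0, -87.5]
contact_force: [-13.8, 0.0, 38.9]
gripper_width: 0.0
gripper_force: 19.4
```

Call:
step_arm(
  xyz=[
    [0, 0, -0.1],
    [0, 0, -0.3],
    [0, 0, -0.5],
    [0, 0, -0.7],
    [0, 0, -0.9],
    [0, 0, -1],
    [0, 0, -1],
    [0, 0, -1],
  ],
  yaw=[0, 0, 0, 0, 0, 0, 0, 0],
  claw=[1, 1, 1, 1, 1, 1, 1, 1],
)

```text
time_s: 11.93
tcp_pos: [0.4809, 0.0538, 0.2877]
eef_rot: [-179.9, 0.1, -87.6]
contact_force: [-0.6, -0.2, -0.8]
gripper_width: 0.0006
gripper_force: 0.0
```

Call:
step_arm(
  xyz=[
    [0, 0, -0.2],
    [-0.3, 0, -0.3],
    [-1, 0, -0.3],
    [-1, 0, -0.3],
    [-1, 0, -0.3],
    [-1, 0, -0.3],
    [-1, 0, -0.3],
    [-1, 0, -0.3],
    [-1, 0, -0.3],
  ],
  yaw=[0, 0, 0, 0, 0, 0, 0, 0, 0],
  claw=[1, 1, 1, 1, 1, 1, 1, 1, 1],
)

```text
time_s: 12.68
tcp_pos: [0.4716, 0.253, 0.345]
eef_rot: [179.9, -0.1, -87.5]
contact_force: [-0.4, 0.1, -0.6]
gripper_width: 0.0003
gripper_force: 0.0
```

Call:
step_arm(
  xyz=[
    [-0.3, 0, 0],
    [-0.4, 0, 0],
    [-0.4, 0, 0],
    [-0.4, 0, 0],
  ],
  yaw=[0, 0, 0, 0],
  claw=[1, 1, 1, 1],
)

```text
time_s: 13.02
tcp_pos: [0.4686, 0.3332, 0.3453]
eef_rot: [179.9, -0.1, -87.6]
contact_force: [-0.3, 0.1, -0.1]
gripper_width: 0.0001
gripper_force: 0.0
```

```bash
python3 - <<'E'
from h import *
for n in("top","scene"):
    p,d=cams.capture(n);cv2.imwrite(f"pics/{n}3.png",p);np.save(f"pics/{n}3.npy",d)
W=cloud("top",np.load("pics/top3.npy"))
m=(W[...,0]>.41)&(W[...,0]<.55)&(W[...,1]>.035)&(W[...,1]<.17)&(W[...,2]<.15)
Q=W[m];A=np.c_[Q[:,:2],np.ones(len(Q))];print(len(Q),np.linalg.lstsq(A,Q[:,2],rcond=None)[0],Q[:,2].mean())
m=cv2.inRange(cv2.cvtColor(cv2.imread("pics/top3.png"),cv2.COLOR_BGR2HSV),(5,150,100),(18,255,255))
n,l,st,c=cv2.connectedComponentsWithStats(m[185:285,270:400])
for i in range(1,n):
    if st[i,4]>3: print(st[i],ray("top",[c[i]+[270,185]],.085).round(3))
a=cv2.resize(cv2.imread("pics/top3.png")[185:285,270:400],(520,400));b=cv2.resize(cv2.imread("pics/scene3.png")[180:300,280:400],(400,400))
cv2.imwrite("pics/m3.png",cv2.resize(np.hstack([a,b]),None,fx=.86,fy=.86))
E
```

```text
2013 [0.0011883  0.00146737 0.07507196] 0.07579193088558991
[87 25  4  5 17] [[0.55  0.02  0.085]]
[89 67  4  6 20] [[0.419 0.013 0.085]]
```

View pics/m3.png

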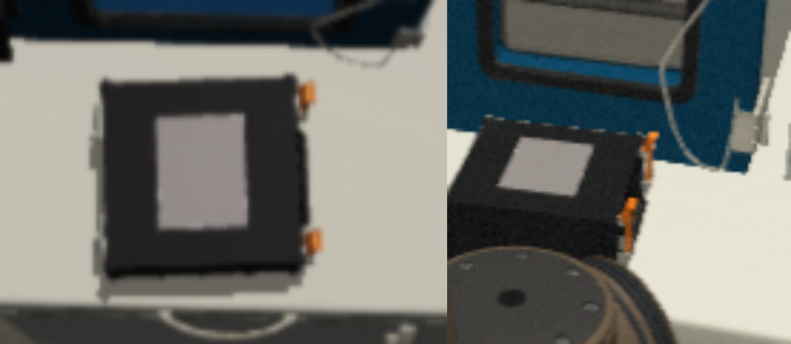

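The lid lies level at 75.8 mm (slope about 0.0015). Both catches, at (308,95) and (313,242), are back in their rest positions. I'm handing the job in.

```bash
python3 -c "
from plant import job
print(job.close_job())"
```

```text
the job is handed in; nothing more can be done
None
```

The flap is folded flat, the lid is shut level over it (top at 75.8 mm), both catches look back at rest over it, and the job was handed in at about 13 s; no verdict was returned.

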